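# Clear the chips off the jammed shredder and hold it in reverse

### The arm

A 6-joint arm with a two-finger parallel gripper is mounted at the origin on a cart in front of the work surface, level with it; the furniture and walls round the work are solid. World frame = base frame: x ahead of the robot, y to its left, z up, the work surface at z = 0. Lengths are in m, angles in degrees, forces in N, time in s.
With the tool pointing down it reaches from about 0.4 to 0.825 m from the base axis. Payload 7 kg.
Tool frame: the origin (TCP) lies midway between the tips of the shut fingers; the grasp point (between the pads) lies r.grip_depth behind it (r.grip_depth is the distance from the TCP to the grasp point, in m); z points along the fingers, y is the line along which they close (so a half turn about z gives the same grasp; the last joint's range is limited). The gripper opens to 88 mm and grips with 3 to 60 N. Pads are 19 mm wide; open, the fingers measure 130 mm over their backs; the gripper's body (78 mm by 193 mm) begins 47 mm behind the grasp point.
Start: joints at [-50.472, 20.546, 0.682, 0, -70.136, -16.507], TCP at [0.264, -0.621, 0.227] pointing down, gripper open.
Joint ranges: [-176.03, 176.03], [-82.01, 121.73], [-58.28, 71.71], [-173.87, 95.51], [-174.79, -0.11], [-173.66, 173.66]. Speed limits (degrees/s): [136.94, 136.94, 172.46, 180, 180, 180].

### API

Orientations are given as [roll, pitch, yaw] about the fixed x, y, z axes, in that order (R = Rz(yaw) Ry(pitch) Rx(roll)).
In Python, from plant import r gives the robot as it stands.
- The arm moves only by the shell command python3 drive.py 'ROWS' [OPENING] [FORCE]. ROWS is 1 to 12 rows, parted by a bar, with the numbers parted by spaces; each row has 6 numbers: dx, dy, dz in shares of 0.8 m (1.0 is 0.8 m), then a rotation vector rx, ry, rz in a scale on which 1.0 is 180 degrees; each row is the pose to reach, as a shift and turn from the pose commanded when the command began, along the tool's axes at that moment; what a row does not reach only later rows make up. A row lasts 1/12 s, in which the tool goes at most 0.0417 m and 7.16 degrees, less where a joint would pass 70% of its speed; a pose out of reach is approached as far as the arm can. OPENING is the finger opening in m, set as the command begins (- or left out keeps the last). The fingers move at their own pace and stop on an object; FORCE is the grip in N (left out, the last holds). Time passes only in rows, so rows that do not move let the fingers close. It prints the time, the measured TCP pose, the force, the opening and the grip force at its end. A shift or turn number past 1, either way, is cut back to 1. Input that does not fit is refused with a message, and nothing moves.
- r.get_state(): the state, without advancing time (a new reading comes with each control period).
- r.capture(name): name is "scene" or "top"; returns a dict with "frame" (420x560x3 uint8, red, green, blue), "z_map" (420x560 float32, m along the optical axis (not along the pixel's ray), 0 where there is no reading), "fx", "fy", "cx", "cy" (pixels), "cam_to_world" (4x4, takes a point from camera to world coordinates). Camera axes: x right, y down, z forward; pixel columns grow to the right and rows downward; lengths in m; the calibration is good to about 2 mm. A picture is of the moment at which its call begins.
- r.close_job(): hands the job in; it is judged then, once.
The state is a dict: "time_s": time; "joints": joint angles; "qd": joint speeds; "joint_torque": joint torques, N m; "tcp_pos": TCP position; "eef_rot": TCP orientation; "contact_force": force on the tool from outside, world axes, zero at the start; "moment": the same for the moment, N m; "gripper_width": finger opening in m; "gripper_force": force on a finger pad.
Only numpy, scipy, OpenCV 4.12 (cv2) and the standard library are available. Lean on these libraries where they do the work, as an engineer would, in place of code of your own. Each camera call takes 0.05 s, during which the arm holds its last target. There are 200 camera calls.

### The job

The desktop shredder has jammed. With the blue wiper block, sweep all four plastic chips off its metal deck into the clear bin on its left end, never touching the chips with your fingers, and stand the wiper back on the desk, sole down and clear of the shredder. Only then take the sprung selector by its wing grip, turn it clockwise past its first two clicks to the third, the reverse position at the red dot, and finish still holding it there with the gripper; leave everything else on the desk where it is.

Things in the scene. Friction and masses are not known exactly. Their poses are not given: they have to be found in the camera images.
- shredder: Desktop shredder for plastic cards and key fobs, fixed, 200 x 310 x 120 mm, yaw varies. Origin: centre of the underside, at desk height; x to its back, y to its left (towards the bin), z up. In its frame: metal deck in the middle, white cutter head behind it (front face x = +30 mm, top z = 120 mm; a jammed card stands out of it to z = 160 mm at x = 66 mm), console at the right end.
- deck_centre (a point): Middle of the deck, on its surface, 60 mm above the desk, at x = -32, y = +45 mm in the shredder’s frame. The flat deck runs from x = -94 to +30 and y = -60 to +150 mm in that frame; its left edge (y = +150) is open to the bin; in front a lip 7 mm high, behind it the cutter head, at its right the white console (y = -160 to -60, x = -100 to +32 mm, top 78 mm above the desk).
- chip_bin (a point): Clear open-topped bin with an orange rim, fixed to the left end of the shredder, 124 (x) x 104 (y) x 50 mm, walls 3 mm; it begins 5 mm beyond the deck's open edge and its rim is 9 mm below the deck. Origin: centre of its underside, 1 mm above the desk, at x = -34, y = +207 mm in the shredder's frame; axes as the shredder's.
- wiper: Loose blue wiper block like a whiteboard eraser, 80 to 170 g, on its grey felt sole on the desk left of the shredder. Origin: centre of the sole’s underside; x along its length, z up. Sole and shell 100 (x) x 36 (y) x 28 mm; on top a rib to hold it by, 84 (x) x 16 (y) mm, from 28 to 54 mm above the underside. It fits across the deck (along the shredder’s x) with 12 mm to spare at each end.
- chip_a: Loose blue plastic chip (the round end of a key fob), 24 x 18 x 6 mm, 10 g. Origin: centre of its underside. At the start the four chips lie flat on the deck at y from about +25 to +120 mm and x from about -72 to +4 mm in the shredder's frame.
- chip_b: Loose red plastic chip, 20 x 20 x 6 mm, 10 g, on the deck. Origin: centre of its underside.
- chip_c: Loose black plastic chip, 26 x 16 x 6 mm, 10 g, on the deck. Origin: centre of its underside.
- chip_d: Loose yellow plastic chip with one round end, 24 x 17 x 6 mm, 10 g, on the deck. Origin: centre of its underside.
- selector (a joint): Angle of the selector, rad: 0 at rest, growing clockwise seen from above, stop at 1.42. It clicks at 0.40, 0.80 and 1.20; dots beside it mark these: grey rest, black first, black second, larger red third (reverse). A spring returns it to 0 from everywhere when let go; turning takes up to 0.35 N m. To be held within 0.14 of the third click.
- selector_grip (a point): Black wing grip of the selector, a bar 50 (x) x 13 (y) x 25 mm, white line on top of its pointer end. Origin: centre of the bar’s underside, on the turning axis, 90 mm above the desk, at x = -38, y = -110 mm in the shredder’s frame; x along the bar to the pointer end, z up. At rest the pointer is 0.6 rad anticlockwise from the shredder’s x axis. Below it a disc of 48 mm diameter.
- glue: Bystander: yellow glue stick standing upright, 27 x 27 x 94 mm, at the left in front of the computer. Origin: centre of its underside.
- smartphone: Bystander: smartphone lying flat, 150 x 73 x 8 mm, on the left. Origin: centre of its underside.
- calc: Bystander: pocket calculator, 125 x 78 x 14 mm, at the front left. Origin: centre of its underside.
- stick: Bystander: black USB stick, 18 x 54 x 8 mm, on the right. Origin: centre of its underside.
- stapler: Bystander: blue stapler, 137 x 34 x 46 mm, on the right. Origin: centre of its underside.

How it is judged (in metres and radians):
On the way, in this order (a step that is already met when the one before it is completed fails the run):
1. all four chips lie in the bin (x of chip_a in the frame of chip_bin between -0.06 and 0.06 m and y of chip_a in the frame of chip_bin between -0.05 and 0.05 m and z of each of chip_a, chip_b, chip_c, chip_d in the frame of chip_bin below 0.03 m and x of chip_b in the frame of chip_bin between -0.06 and 0.06 m and y of chip_b in the frame of chip_bin between -0.05 and 0.05 m and x of chip_c in the frame of chip_bin between -0.06 and 0.06 m and y of chip_c in the frame of chip_bin between -0.05 and 0.05 m and x of chip_d in the frame of chip_bin between -0.06 and 0.06 m and y of chip_d in the frame of chip_bin between -0.05 and 0.05 m), for 0.2 s.
2. the wiper stands on the desk, let go, clear of the shredder (height (world z) of wiper below 0.006 m and angle between wiper's own z axis and vertical below 0.12 rad and horizontal distance between wiper and chip_bin above 0.075 m and contact force between wiper and shredder below 0.05 N and linear speed of wiper below 0.02 m/s and contact force between the fingers and wiper below 0.05 N), for 0.2 s.
3. the gripper holds the selector at its third click (value of joint selector between 1.06 and 1.34 rad and contact force between the fingers and selector above 1 N), for 0.3 s.
At the end, for the whole second after the job is handed in: All chips lie in the bin; the wiper stands sole down on the desk (within 6 mm, tilt under 0.12 rad), at rest, let go, clear of shredder and bin; the fingers hold the selector's wing grip (over 1 N), still, within 0.14 rad of the third click at 1.20 rad (all of step 1 and all of step 2 and all of step 3 and velocity of joint selector between -0.1 and 0.1 rad/s); the arm keeps its last pose, push and grip.
It fails at once if a chip is touched by the fingers (contact force between the fingers and chip_a above 0.3 N or contact force between the fingers and chip_b above 0.3 N or contact force between the fingers and chip_c above 0.3 N or contact force between the fingers and chip_d above 0.3 N).
It fails at once if the selector is turned more than 0.25 rad before all chips are in the bin and the wiper is down on the desk and let go (value of joint selector above 0.25 rad and not (((x of chip_a in the frame of chip_bin between -0.06 and 0.06 m and y of chip_a in the frame of chip_bin between -0.05 and 0.05 m and z of chip_a in the frame of chip_bin below 0.03 m) and (x of chip_b in the frame of chip_bin between -0.06 and 0.06 m and y of chip_b in the frame of chip_bin between -0.05 and 0.05 m and z of chip_b in the frame of chip_bin below 0.03 m) and (x of chip_c in the frame of chip_bin between -0.06 and 0.06 m and y of chip_c in the frame of chip_bin between -0.05 and 0.05 m and z of chip_c in the frame of chip_bin below 0.03 m) and (x of chip_d in the frame of chip_bin between -0.06 and 0.06 m and y of chip_d in the frame of chip_bin between -0.05 and 0.05 m and z of chip_d in the frame of chip_bin below 0.03 m)) and height (world z) of wiper below 0.01 m and contact force between the fingers and wiper below 0.05 N)).
It fails at once if something else on the desk is moved more than 30 mm (distance of any of glue, smartphone, calc, stick, stapler from where it was at the start of the episode above 0.03 m).
It also fails if it takes over 67 s, if anything falls off the work surface, if the arm or the gripper's body presses on something with over 40 N, if the wrist force passes 120 N, or if a joint passes its speed limit or range.

## Working session

There is one attempt and no reset: what is moved stays moved. The work goes in short steps, Python scripts to look and compute and a shell command to move; the robot and the scene stay as the last step left them, time stands still between calls to the robot, and variables do not carry over. Pictures are saved under pics/ and viewed, at most 10 in all, crops included, and the job is handed in when it is done.

```bash
ls; mkdir -p pics
cat > h.py <<'E'
import numpy as np,cv2
from plant import r
def cap(n):
    c=r.capture(n); cv2.imwrite(f'pics/{n}_{r.get_state()["time_s"]:.2f}.png',c['frame'][:,:,::-1]); return c
def pts(c):
    z=c['z_map'];v,u=np.mgrid[:z.shape[0],:z.shape[1]]
    P=np.stack([(u-c['cx'])/c['fx']*z,(v-c['cy'])/c['fy']*z,z],-1)
    M=np.array(c['cam_to_world']);W=P@M[:3,:3].T+M[:3,3];W[z==0]=np.nan;return W
def ray(c,u,v,h):
    M=np.array(c['cam_to_world']);d=M[:3,:3]@[(u-c['cx'])/c['fx'],(v-c['cy'])/c['fy'],1];o=M[:3,3]
    return o+d*(h-o[2])/d[2]
E
python3 - <<'E'
from h import *
for n in('scene','top'):
    c=cap(n);print(n,c['fx'],np.round(c['cam_to_world'],3).tolist(),(c['z_map']>0).mean())
    np.savez(f'{n}0.npz',**c)
print(r.get_state(),r.grip_depth)
E
ls pics
```

```text
drive.py
pics
plant.py
scene 383.3578955247253 [[-0.808, -0.398, 0.434, -0.134], [-0.589, 0.547, -0.595, 0.935], [-0.001, -0.736, -0.677, 1.088], [0.0, 0.0, 0.0, 1.0]] 0.9564540816326531
top 507.1464125613261 [[-0.022, -0.995, 0.095, 0.388], [-1.0, 0.021, -0.008, 0.065], [0.006, -0.095, -0.995, 1.586], [0.0, 0.0, 0.0, 1.0]] 0.9959396258503401
{'time_s': 0.1, 'joints': array([-5.04711383e+01,  2.05869000e+01,  6.37864317e-01, -1.72491699e-02,
       -7.01356260e+01, -1.65053004e+01]), 'qd': array([ 0.00642231, -0.09705049,  0.07024269,  0.18587156,  0.02873826,
       -0.05836427]), 'joint_torque': array([-1.01030222e-03, -5.84163165e+01,  2.93753386e+01,  7.01549068e+00,
        1.02046720e-02, -4.75706224e-05]), 'tcp_pos': array([ 0.26377707, -0.6208419 ,  0.22571397]), 'eef_rot': array([ 1.79914220e+02, -8.50691886e-03, -1.56982305e+02]), 'contact_force': array([ 0.1605247 , -0.3917211 , -0.37722406]), 'moment': array([-0.03886628, -0.02440166,  0.08519093]), 'gripper_force': 0.0, 'gripper_width': 0.08761415060460825} 0.0188
scene_0.05.png
top_0.10.png
```

View pics/top_0.10.png

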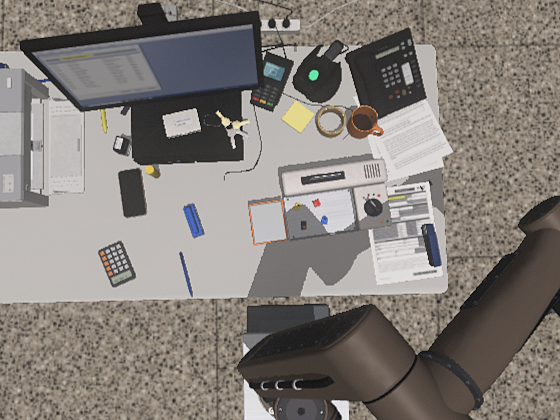

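View pics/scene_0.05.png

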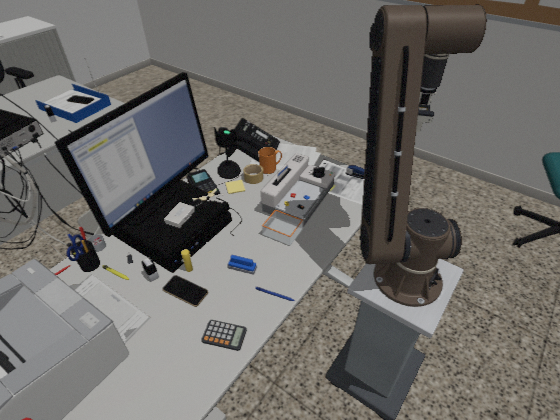

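Top view: bin rim about (267,222), chips at (298–325, 203–225), wiper at (193,220) with its length near vertical in the picture, selector at (373,207), and stapler at (432,245). The scene view shows the same, with the bin at (283,225) and the wiper at (241,264).

```bash
cat > m.py <<'E'
from h import *
T=dict(np.load('top0.npz'));S=dict(np.load('scene0.npz'))
def mask(c,lo,hi,roi):
    h=cv2.cvtColor(c['frame'],cv2.COLOR_RGB2HSV);m=cv2.inRange(h,lo,hi);k=np.zeros_like(m);x0,y0,x1,y1=roi;k[y0:y1,x0:x1]=255;return m&k
def rect(c,m,h):
    v,u=np.nonzero(m);P=np.array([ray(c,a,b,h)[:2] for a,b in zip(u,v)]).astype(np.float32)
    (x,y),(w,l),a=cv2.minAreaRect(P); B=cv2.boxPoints(((x,y),(w,l),a))
    e=max([(B[1]-B[0]),(B[2]-B[1])],key=np.linalg.norm)
    return len(u),np.round([x,y,w,l],4),round(np.degrees(np.arctan2(e[1],e[0]))%180,1)
E
python3 - <<'E'
from m import *
WT=pts(T);WS=pts(S)
mo=mask(T,(5,90,90),(22,255,255),(235,185,300,255));print('rimT',rect(T,mo,.051))
mo2=mask(S,(5,90,90),(22,255,255),(255,200,310,250));print('rimS',rect(S,mo2,.051))
mb=mask(T,(105,120,60),(125,255,255),(175,195,215,245));print('wipT',[rect(T,mb,h) for h in(.02,.028,.054)],np.nanpercentile(WT[mb>0][:,2],[5,50,95]))
mb2=mask(S,(105,120,60),(125,255,255),(220,245,265,280));print('wipS',[rect(S,mb2,h) for h in(.02,.054)],np.nanpercentile(WS[mb2>0][:,2],[5,50,95]))
# top of rib from depth
for n,W,roi in(('T',WT,(175,195,215,245)),('S',WS,(220,245,265,280))):
    x0,y0,x1,y1=roi;Q=W[y0:y1,x0:x1].reshape(-1,3);Q=Q[(Q[:,2]>.045)&(Q[:,2]<.065)]
    R=cv2.minAreaRect(Q[:,:2].astype(np.float32));print('rib',n,len(Q),R,np.median(Q[:,2]))
# shredder head top & selector
x0,y0,x1,y1=270,150,400,245
Q=WT[y0:y1,x0:x1].reshape(-1,3)
def R(lo,hi):
    q=Q[(Q[:,2]>lo)&(Q[:,2]<hi)];print(lo,hi,len(q),cv2.minAreaRect(q[:,:2].astype(np.float32)) if len(q)>3 else '')
R(.112,.126);R(.055,.064);R(.072,.083);R(.108,.12)
q=WT[195:220,360:388].reshape(-1,3);q=q[(q[:,2]>.1)&(q[:,2]<.125)];print('selT',len(q),cv2.minAreaRect(q[:,:2].astype(np.float32)),np.median(q[:,2]))
q=WS[160:185,308:335].reshape(-1,3);q=q[(q[:,2]>.1)&(q[:,2]<.125)];print('selS',len(q),cv2.minAreaRect(q[:,:2].astype(np.float32)) if len(q) else'')
a=cv2.resize(T['frame'][145:265,165:405],None,fx=3,fy=3,interpolation=cv2.INTER_NEAREST);b=cv2.resize(S['frame'][145:285,220:360],None,fx=2,fy=2)
cv2.imwrite('pics/crop0.png',a[:,:,::-1])
E
```

```text
rimT (231, array([0.49  , 0.0512, 0.1266, 0.1556]), np.float32(97.0))
rimS (113, array([0.4923, 0.0415, 0.1258, 0.1754]), np.float32(97.8))
wipT [(289, array([0.4982, 0.3075, 0.0966, 0.0321]), np.float32(18.0)), (289, array([0.4976, 0.3063, 0.0961, 0.0319]), np.float32(18.0)), (289, array([0.4958, 0.3023, 0.0945, 0.0314]), np.float32(18.0))] [0.02477628 0.03495003 0.05889957]
wipS [(276, array([0.5012, 0.3011, 0.0999, 0.0491]), np.float32(18.0)), (276, array([0.481 , 0.3213, 0.0967, 0.0476]), np.float32(18.0))] [0.02057615 0.03266245 0.05457027]
rib T 147 ((0.4966810941696167, 0.30604612827301025), (0.08330199867486954, 0.01642100140452385), 17.578624725341797) 0.05438328282922544
rib S 102 ((0.4973309338092804, 0.30747073888778687), (0.08147875964641571, 0.02052239328622818), 22.54467010498047) 0.05195831359262737
0.112 0.126 2288 ((0.6101812124252319, -0.12259911000728607), (0.3074706196784973, 0.15959464013576508), 77.80919647216797)
0.055 0.064 2116 ((0.5240369439125061, -0.08880995213985443), (0.17843173444271088, 0.32882508635520935), 3.5063259601593018)
0.072 0.083 1127 ((0.5268341898918152, -0.13320504128932953), (0.1617964804172516, 0.31008824706077576), 7.032352447509766)
0.108 0.12 1192 ((0.5671147108078003, -0.12804004549980164), (0.1601753979921341, 0.3101527988910675), 6.941618919372559)
selT 83 ((0.520597517490387, -0.23868027329444885), (0.04748787358403206, 0.013009860180318356), 43.33761215209961) 0.114702953765496
selS 43 ((0.5468583106994629, -0.2606087923049927), (0.04864739999175072, 0.08575204014778137), 50.06248092651367)
```

View pics/crop0.png

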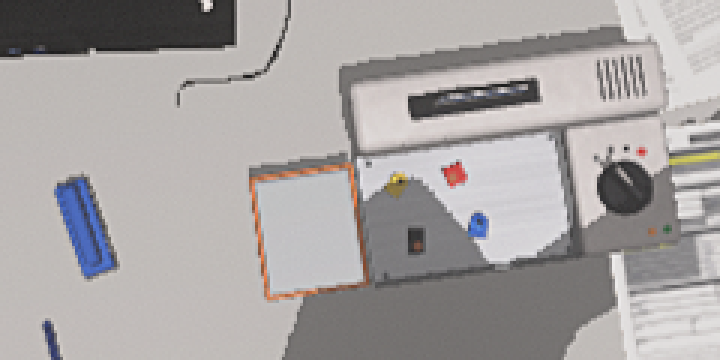

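The crop shows chips on the deck at crop pixels (400,182), (455,175), (478,224) and (416,240), all left of the console. The selector is at (625,187) with its pointer up-left, and the bin rim spans (250–368, 165–298).

Next I refine the shredder pose from several features.

```bash
cat >> h.py <<'E'
def rel(x,y,z,yaw,p=None,y0=None):
    "shift/turn in tool axes from the measured pose to a tool-down goal"
    from scipy.spatial.transform import Rotation as R
    s=r.get_state(); Rc=R.from_euler('xyz',s['eef_rot'],degrees=True); Rg=R.from_euler('xyz',[180,0,yaw],degrees=True)
    d=Rc.inv().apply(np.array([x,y,z])-s['tcp_pos']);w=(Rc.inv()*Rg).as_rotvec(degrees=True)
    print('t',round(s['time_s'],2),'tcp',s['tcp_pos'].round(4),s['eef_rot'].round(1),'F',s['contact_force'].round(1),'w',round(s['gripper_width'],4),'gf',round(s['gripper_force'],1));print('ROW',d.round(4),w.round(1),'dist',np.linalg.norm(d).round(3))
E
cat > n.py <<'E'
from m import *
WT=pts(T);WS=pts(S)
def big(m):
    n,l,s,_=cv2.connectedComponentsWithStats(cv2.dilate(m,np.ones((3,3))));return m&(255*(l==1+np.argmax(s[1:,4]))).astype(np.uint8)
def line(P): # fit x vs y line
    vx,vy,x,y=cv2.fitLine(P.astype(np.float32),cv2.DIST_HUBER,0,.01,.01).ravel();return np.degrees(np.arctan(vy/vx)),x,y
for n,c,roi in(('T',T,(240,190,292,250)),('S',S,(255,200,310,250))):
    print('rim',n,[rect(c,big(mask(c,(5,90,90),(22,255,255),roi)),h) for h in (.045,.051,.057)])
# head top front/back edges, deck patch, from depth
z=WT[...,2]
Q=WT[150:245,270:400];Z=Q[...,2]
fr=[];bk=[]
for j in range(15,112):
    i=np.nonzero((Z[:,j]>.113)&(Z[:,j]<.128)&(np.arange(95)<50))[0]
    if len(i)>8: fr.append(Q[i.max(),j,:2]);bk.append(Q[i.min(),j,:2])
for n,e in(('front',fr),('back',bk)):
    e=np.array(e);p=np.polyfit(e[:,1],e[:,0],1);print(n,len(e),'yaw',np.degrees(np.arctan(-p[0])),'x at y=-.12',np.polyval(p,-.12))
dk=WT[198:230,292:345].reshape(-1,3);dk=dk[np.abs(dk[:,2]-.06)<.012];print('deck z',np.percentile(dk[:,2],[10,50,90]))
dk=WS[190:212,285:310].reshape(-1,3);dk=dk[np.abs(dk[:,2]-.06)<.012];print('deck zS',len(dk),np.percentile(dk[:,2],[10,50,90]))
hd=WT[165:190,285:385].reshape(-1,3);hd=hd[np.abs(hd[:,2]-.12)<.008];print('head ends',cv2.minAreaRect(hd[:,:2].astype(np.float32)))
yw=np.radians(7.0);Rm=np.array([[np.cos(yw),-np.sin(yw)],[np.sin(yw),np.cos(yw)]])
o=np.array([.5206,-.2387])-Rm@[-.038,-.11];print('origin from sel',o,'bin',o+Rm@[-.034,.207])
for nm,lo,hi in(('blue',(105,120,60),(125,255,255)),('red',(0,130,90),(6,255,255)),('red2',(172,130,90),(180,255,255)),('yel',(22,120,60),(34,255,255)),('blk',(0,0,0),(180,110,70))):
    m=mask(T,lo,hi,(290,196,338,236));m=big(m) if m.any() else m
    v,u=np.nonzero(m)
    if len(u):print(nm,len(u),(Rm.T@(ray(T,u.mean(),v.mean(),.066)[:2]-o)).round(3))
E
python3 n.py
```

```text
rim T [(207, array([0.4874, 0.076 , 0.1271, 0.1061]), np.float32(7.0)), (207, array([0.487 , 0.076 , 0.1266, 0.1057]), np.float32(7.0)), (207, array([0.4866, 0.0759, 0.1261, 0.1053]), np.float32(7.0))]
rim S [(112, array([0.4916, 0.0693, 0.1272, 0.1082]), np.float32(7.0)), (112, array([0.488 , 0.0743, 0.1265, 0.1076]), np.float32(7.0)), (112, array([0.4844, 0.0793, 0.1258, 0.1069]), np.float32(7.0))]
front 97 yaw 6.791684166079537 x at y=-.12 0.5767172363695463
back 97 yaw 7.007782665388292 x at y=-.12 0.6439091473545563
deck z [0.05684254 0.0615672  0.06699496]
deck zS 544 [0.05688548 0.06000213 0.06497774]
head ends ((0.6108440160751343, -0.12341175973415375), (0.07060601562261581, 0.29572007060050964), 3.7258431911468506)
origin from sel [ 0.54491113 -0.12488889] bin [0.4859376  0.07642461]
blue 35 [-0.053  0.039]
red 31 [0.003 0.054]
yel 28 [0.001 0.114]
blk 27 [-0.056  0.103]
```

```bash
python3 -c "
from h import *
rel(.58,-.15,.25,-162.4);rel(.4968,.3065,.16,-162.4)"
```

```text
t 0.1 tcp [ 0.2638 -0.6208  0.2257] [ 179.9   -0.  -157. ] F [ 0.2 -0.4 -0.4] w 0.0876 gf 0.0
ROW [-0.4751  0.3097 -0.0239] [ 0.1 -0.   5.4] dist 0.568
t 0.1 tcp [ 0.2638 -0.6208  0.2257] [ 179.9   -0.  -157. ] F [ 0.2 -0.4 -0.4] w 0.0876 gf 0.0
ROW [-0.5771  0.7623  0.0668] [ 0.1 -0.   5.4] dist 0.958
```

Careful with the scale: shifts go in shares of 0.8 m and turns go in shares of 180 degrees. That gives: -0.475 m is -0.5938, 0.31 m is 0.3875, 5.4 degrees is 0.03.

```bash
python3 drive.py '-0.5938 0.3875 -0.03 0 0 0.03 | -0.5938 0.3875 -0.03 0 0 0.03 | -0.5938 0.3875 -0.03 0 0 0.03 | -0.5938 0.3875 -0.03 0 0 0.03 | -0.5938 0.3875 -0.03 0 0 0.03 | -0.5938 0.3875 -0.03 0 0 0.03 | -0.5938 0.3875 -0.03 0 0 0.03 | -0.5938 0.3875 -0.03 0 0 0.03 | -0.5938 0.3875 -0.03 0 0 0.03 | -0.5938 0.3875 -0.03 0 0 0.03 | -0.5938 0.3875 -0.03 0 0 0.03 | -0.5938 0.3875 -0.03 0 0 0.03' 0.06 20
python3 -c "
from h import *
rel(.4968,.3065,.16,-162.4)"
```

```text
time_s: 1.1
tcp_pos: [0.5427, -0.2043, 0.2477]
eef_rot: [180.0, -0.0, -162.4]
contact_force: [0.9, -1.1, -0.1]
gripper_width: 0.0601
gripper_force: 0.0
t 1.1 tcp [ 0.5427 -0.2043  0.2477] [ 180.    -0.  -162.4] F [ 0.9 -1.1 -0.1] w 0.0601 gf 0.0
ROW [-0.1109  0.5007  0.0878] [ 0. -0.  0.] dist 0.52
```

To row units: 0.5 m is 0.625, -0.11 m is -0.1375.

```bash
python3 drive.py '-0.1375 0.625 0.0375 0 0 0 | -0.1375 0.625 0.0375 0 0 0 | -0.1375 0.625 0.0375 0 0 0 | -0.1375 0.625 0.0375 0 0 0 | -0.1375 0.625 0.0375 0 0 0 | -0.1375 0.625 0.0375 0 0 0 | -0.1375 0.625 0.0375 0 0 0 | -0.1375 0.625 0.0375 0 0 0 | -0.1375 0.625 0.11 0 0 0 | -0.1375 0.625 0.11 0 0 0 | -0.1375 0.625 0.11 0 0 0 | -0.1375 0.625 0.11 0 0 0'
python3 drive.py '0 0 0 0 0 0 | 0 0 0 0 0 0 | 0 0 0 0 0 0'
python3 -c "
from h import *
rel(.4968,.3065,.033,-162.4)"
```

```text
time_s: 2.1
tcp_pos: [0.497, 0.2819, 0.168]
eef_rot: [180.0, 0.0, -162.4]
contact_force: [0.3, -0.6, 0.2]
gripper_width: 0.0599
gripper_force: 0.0
time_s: 2.35
tcp_pos: [0.4975, 0.28, 0.1683]
eef_rot: [-180.0, -0.1, -162.3]
contact_force: [0.0, -0.2, 1.1]
gripper_width: 0.0601
gripper_force: 0.0
t 2.35 tcp [0.4975 0.28   0.1683] [-1.800e+02 -1.000e-01 -1.623e+02] F [ 0.  -0.2  1.1] w 0.0601 gf 0.0
ROW [-0.0075  0.0255  0.1352] [-0.  -0.1  0.1] dist 0.138
```

To row units: 0.1 m is 0.125, 0.075 m is 0.0938.

```bash
python3 drive.py '-0.0088 0.0313 0.0625 0 0 0 | -0.0088 0.0313 0.0625 0 0 0 | -0.0088 0.0313 0.0938 0 0 0 | -0.0088 0.0313 0.125 0 0 0 | -0.0088 0.0313 0.125 0 0 0 | -0.0088 0.0313 0.125 0 0 0'
python3 -c "
from h import *
cap('top');c=cap('scene');cv2.imwrite('pics/g1.png',cv2.resize(c['frame'][150:300,160:360],None,fx=3,fy=3)[:,:,::-1])
rel(.4968,.3065,.033,-162.4)"
```

```text
time_s: 2.85
tcp_pos: [0.4969, 0.3044, 0.0686]
eef_rot: [-179.9, -0.1, -162.5]
contact_force: [-0.0, 0.7, 1.1]
gripper_width: 0.0602
gripper_force: 0.0
t 2.95 tcp [0.4981 0.306  0.0706] [ 1.800e+02  1.000e-01 -1.624e+02] F [-0.3  0.5  0.9] w 0.0603 gf 0.0
ROW [0.0012 0.0008 0.0376] [ 0.   0.1 -0. ] dist 0.038
```

View pics/g1.png

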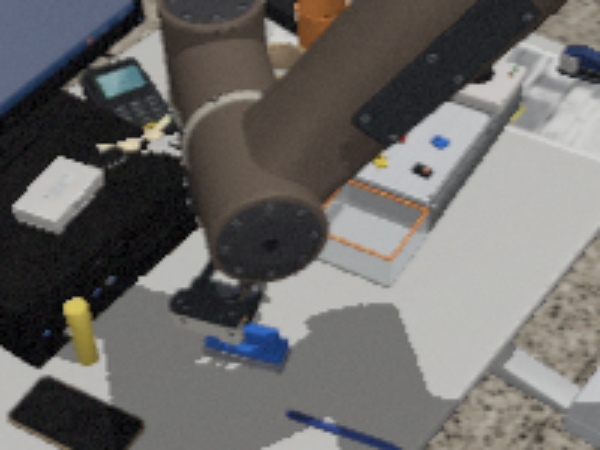

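The gripper is over the wiper at (245,340), astride the rib, and the chips are untouched. I'll descend and grip.

To row units: 0.038 m is 0.0475, 0.026 m is 0.0325.

```bash
python3 drive.py '0.0013 0.0013 0.0163 0 0 0 | 0.0013 0.0013 0.0325 0 0 0 | 0.0013 0.0013 0.0475 0 0 0 | 0.0013 0.0013 0.0475 0 0 0 | 0.0013 0.0013 0.0475 0 0 0'
python3 drive.py '0 0 0 0 0 0 | 0 0 0 0 0 0 | 0 0 0 0 0 0 | 0 0 0 0 0 0 | 0 0 0 0 0 0 | 0 0 0 0 0 0 | 0 0 0 0 0 0 | 0 0 0 0 0 0' 0 30
python3 -c "
from h import *
rel(.4968,.3065,.033,-162.4)"
```

```text
time_s: 3.37
tcp_pos: [0.4963, 0.3069, 0.0321]
eef_rot: [180.0, 0.1, -162.4]
contact_force: [0.1, -0.2, 0.6]
gripper_width: 0.0601
gripper_force: 0.0
time_s: 4.03
tcp_pos: [0.4956, 0.3066, 0.0306]
eef_rot: [-180.0, -0.0, -162.4]
contact_force: [-0.3, -1.5, -0.1]
gripper_width: 0.0157
gripper_force: 30.0
t 4.03 tcp [0.4956 0.3066 0.0306] [-180.    -0.  -162.4] F [-0.3 -1.5 -0.1] w 0.0157 gf 30.0
ROW [-0.0011 -0.0004 -0.0024] [-0. -0.  0.] dist 0.003
```

To row units: -0.15 m is -0.1875, -0.12 m is -0.15.

```bash
python3 drive.py '0 0 -0.05 0 0 0 | 0 0 -0.1 0 0 0 | 0 0 -0.15 0 0 0 | 0 0 -0.1875 0 0 0 | 0 0 -0.1875 0 0 0'
python3 -c "
from h import *
rel(.5161,-.1488,.16,-173)"
```

```text
time_s: 4.45
tcp_pos: [0.4985, 0.3089, 0.188]
eef_rot: [179.8, 0.6, -162.3]
contact_force: [1.5, 2.2, -0.2]
gripper_width: 0.0158
gripper_force: 30.0
t 4.45 tcp [0.4985 0.3089 0.188 ] [ 179.8    0.6 -162.3] F [ 1.5  2.2 -0.2] w 0.0158 gf 30.0
ROW [ 0.1225 -0.4416  0.0249] [ 0.3  0.6 10.7] dist 0.459
```

To row units: -0.441 m is -0.5513, 0.122 m is 0.1525, 10.6 degrees is 0.0589.

```bash
python3 drive.py '0.1525 -0.5513 0 0 0 0.0589 | 0.1525 -0.5513 0 0 0 0.0589 | 0.1525 -0.5513 0 0 0 0.0589 | 0.1525 -0.5513 0 0 0 0.0589 | 0.1525 -0.5513 0 0 0 0.0589 | 0.1525 -0.5513 0 0 0 0.0589 | 0.1525 -0.5513 0 0 0 0.0589 | 0.1525 -0.5513 0 0 0 0.0589 | 0.1525 -0.5513 0 0 0 0.0589 | 0.1525 -0.5513 0 0 0 0.0589 | 0.1525 -0.5513 0 0 0 0.0589 | 0.1525 -0.5513 0 0 0 0.0589'
python3 drive.py '0 0 0 0 0 0 | 0 0 0 0 0 0 | 0 0 0 0 0 0'
python3 -c "
from h import *
rel(.5161,-.1488,.125,-173)
c=cap('scene');cv2.imwrite('pics/g2.png',cv2.resize(c['frame'][130:280,200:400],None,fx=3,fy=3)[:,:,::-1])"
```

```text
time_s: 5.45
tcp_pos: [0.512, -0.1562, 0.18]
eef_rot: [-180.0, -0.1, -173.3]
contact_force: [1.2, 0.8, -0.4]
gripper_width: 0.0157
gripper_force: 30.0
time_s: 5.7
tcp_pos: [0.5128, -0.1498, 0.1804]
eef_rot: [180.0, -0.0, -172.9]
contact_force: [0.0, -0.1, -0.2]
gripper_width: 0.0157
gripper_force: 30.0
t 5.7 tcp [ 0.5128 -0.1498  0.1804] [ 180.    -0.  -172.9] F [ 0.  -0.1 -0.2] w 0.0157 gf 30.0
ROW [-0.0034  0.0005  0.0554] [ 0.  -0.   0.1] dist 0.056
```

View pics/g2.png

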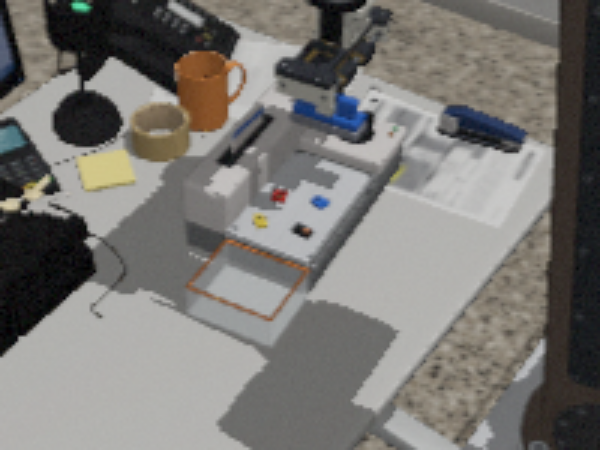

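The wiper hangs level over the right of the deck at about (335,115). The chips are at (260–320, 195–230), to its left. I'll lower it in two stages.

To row units: 0.08 m is 0.1, 0.075 m is 0.0938.

```bash
python3 drive.py '-0.0038 0.0006 0.025 0 0 0 | -0.0038 0.0006 0.05 0 0 0 | -0.0038 0.0006 0.075 0 0 0 | -0.0038 0.0006 0.0938 0 0 0 | -0.0038 0.0006 0.1 0 0 0 | -0.0038 0.0006 0.1 0 0 0 | -0.0038 0.0006 0.1 0 0 0'
python3 -c "
from h import *
rel(.5155,-.1488,.091,-173)
W=pts(cap('top'));Q=W[190:240,330:375].reshape(-1,3);h=cv2.cvtColor(r.capture('top')['frame'],cv2.COLOR_RGB2HSV)
m=cv2.inRange(h,(105,120,60),(125,255,255));m[:190]=0;m[245:]=0;m[:,:325]=0;m[:,378:]=0
q=W[m>0];print(len(q),np.nanpercentile(q,[2,50,98],axis=0).round(3))"
```

```text
time_s: 6.33
tcp_pos: [0.5163, -0.149, 0.1012]
eef_rot: [-180.0, 0.0, -172.9]
contact_force: [-0.0, -0.2, -0.9]
gripper_width: 0.0157
gripper_force: 30.0
t 6.33 tcp [ 0.5163 -0.149   0.1012] [-180.     0.  -172.9] F [-0.  -0.2 -0.9] w 0.0157 gf 30.0
ROW [0.0008 0.0003 0.0102] [-0.   0.   0.1] dist 0.01
47 [[ 0.47  -0.167  0.093]
 [ 0.475 -0.151  0.104]
 [ 0.482 -0.123  0.309]]
```

```bash
python3 drive.py '0.0013 0 0.005 0 0 0 | 0.0013 0 0.0088 0 0 0 | 0.0013 0 0.0113 0 0 0 | 0.0013 0 0.0125 0 0 0 | 0.0013 0 0.0125 0 0 0 | 0.0013 0 0.0125 0 0 0'
python3 -c "
from h import *
rel(.4942,.0249,.091,-173)"
```

```text
time_s: 6.93
tcp_pos: [0.5148, -0.1499, 0.0907]
eef_rot: [-180.0, -0.0, -173.0]
contact_force: [-0.2, -0.0, -1.4]
gripper_width: 0.0157
gripper_force: 30.0
t 6.93 tcp [ 0.5148 -0.1499  0.0907] [-180.   -0. -173.] F [-0.2 -0.  -1.4] w 0.0157 gf 30.0
ROW [-0.0009  0.176  -0.0003] [-0. -0.  0.] dist 0.176
```

To row units: 0.11 m is 0.1375, 0.001 m is 0.0013.

```bash
python3 drive.py '0 0.0125 0.0013 0 0 0 | 0 0.025 0.0013 0 0 0 | 0 0.0375 0.0013 0 0 0 | 0 0.05 0.0013 0 0 0 | 0 0.0625 0.0013 0 0 0 | 0 0.075 0.0013 0 0 0 | 0 0.0875 0.0013 0 0 0 | 0 0.1 0.0013 0 0 0 | 0 0.1125 0.0013 0 0 0 | 0 0.125 0.0013 0 0 0 | 0 0.1313 0.0013 0 0 0 | 0 0.1375 0.0013 0 0 0'
python3 -c "
from h import *
rel(.4942,.0249,.091,-173)
c=cap('scene');cv2.imwrite('pics/g3.png',cv2.resize(c['frame'][130:280,200:400],None,fx=3,fy=3)[:,:,::-1])"
```

```text
time_s: 7.93
tcp_pos: [0.5018, -0.04, 0.0905]
eef_rot: [-180.0, 0.1, -172.9]
contact_force: [0.9, -3.9, 6.7]
gripper_width: 0.0155
gripper_force: 30.0
t 7.93 tcp [ 0.5018 -0.04    0.0905] [-1.800e+02  1.000e-01 -1.729e+02] F [ 0.9 -3.9  6.7] w 0.0155 gf 30.0
ROW [-0.0005  0.0654 -0.0006] [-0.   0.1  0.1] dist 0.065
```

View pics/g3.png

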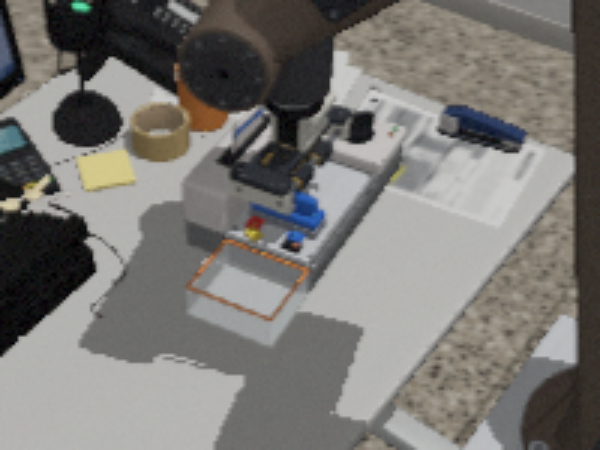

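The wiper is at (285,210) on the deck, pressing lightly. All four chips are ahead of it, in two pairs at (253,228) and (293,240). I'll continue over the edge.

```bash
python3 drive.py '0 0.0088 0 0 0 0 | 0 0.0175 0 0 0 0 | 0 0.0263 0 0 0 0 | 0 0.035 0 0 0 0 | 0 0.0438 0 0 0 0 | 0 0.0525 -0.0006 0 0 0 | 0 0.0613 -0.0013 0 0 0 | 0 0.07 -0.0013 0 0 0 | 0 0.0775 -0.0013 0 0 0 | 0 0.085 -0.0013 0 0 0 | 0 0.09 -0.0013 0 0 0 | 0 0.09 -0.0013 0 0 0'
python3 -c "
from h import *
rel(.4942,.0249,.091,-173)
c=cap('scene');cv2.imwrite('pics/g4.png',cv2.resize(c['frame'][170:280,220:366],None,fx=4,fy=4)[:,:,::-1])"
```

```text
time_s: 8.98
tcp_pos: [0.4925, 0.0317, 0.0906]
eef_rot: [180.0, 0.0, -173.0]
contact_force: [0.5, 1.1, 1.3]
gripper_width: 0.016
gripper_force: 30.0
t 8.98 tcp [0.4925 0.0317 0.0906] [ 180.    0. -173.] F [0.5 1.1 1.3] w 0.016 gf 30.0
ROW [-0.0009 -0.007  -0.0004] [0. 0. 0.] dist 0.007
```

View pics/g4.png

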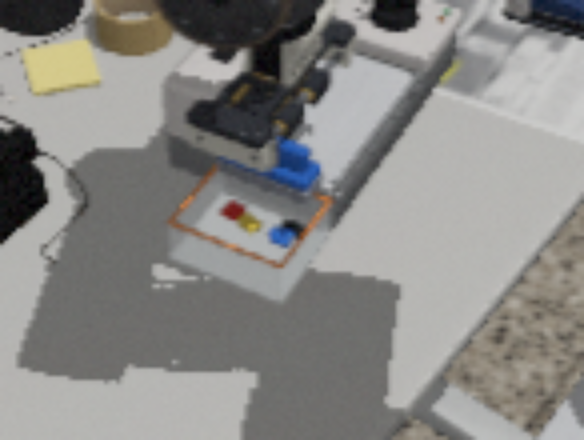

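All four chips lie in the bin: red (232,210), yellow (250,225), blue (280,237) and black (293,228). I'll lift the wiper and take it back.

To row units: 0.2 m is 0.25, 0.18 m is 0.225.

```bash
python3 drive.py '0 -0.0025 -0.0375 0 0 0 | 0 0 -0.0875 0 0 0 | 0 0 -0.1125 0 0 0 | 0 0.0375 -0.1125 0 0 0 | 0 0.0875 -0.1125 0 0 0 | 0 0.1375 -0.1125 0 0 0 | 0 0.1875 -0.1125 0 0 0 | 0 0.225 -0.1125 0 0 0 | 0 0.25 -0.1125 0 0 0'
python3 -c "
from h import *
rel(.496,.3065,.1,-162.4)"
```

```text
time_s: 9.78
tcp_pos: [0.4676, 0.2319, 0.1805]
eef_rot: [180.0, 0.0, -172.9]
contact_force: [0.6, -0.4, -0.3]
gripper_width: 0.0155
gripper_force: 30.0
t 9.78 tcp [0.4676 0.2319 0.1805] [ 180.     0.  -172.9] F [ 0.6 -0.4 -0.3] w 0.0155 gf 30.0
ROW [-0.0374  0.0705  0.0805] [  0.    0.  -10.5] dist 0.113
```

To row units: 0.145 m is 0.1813, 0.14 m is 0.175, -10.5 degrees is -0.0583.

```bash
python3 drive.py '-0.025 0.0438 0.025 0 0 -0.0333 | -0.0463 0.0875 0.0625 0 0 -0.0583 | -0.0463 0.0875 0.1 0 0 -0.0583 | -0.0463 0.0875 0.1375 0 0 -0.0583 | -0.0463 0.0875 0.1625 0 0 -0.0583 | -0.0463 0.0875 0.175 0 0 -0.0583 | -0.0463 0.0875 0.1813 0 0 -0.0583 | -0.0463 0.0875 0.1813 0 0 -0.0583 | -0.0463 0.0875 0.1813 0 0 -0.0583 | -0.0463 0.0875 0.1813 0 0 -0.0583'
python3 -c "
from h import *
rel(.496,.3065,.0306,-162.4)"
```

```text
time_s: 10.62
tcp_pos: [0.4971, 0.304, 0.0373]
eef_rot: [179.9, 0.1, -162.5]
contact_force: [-0.7, 0.1, -0.2]
gripper_width: 0.0158
gripper_force: 30.0
t 10.62 tcp [0.4971 0.304  0.0373] [ 1.799e+02  1.000e-01 -1.625e+02] F [-0.7  0.1 -0.2] w 0.0158 gf 30.0
ROW [0.0003 0.0027 0.0067] [ 0.1  0.1 -0.1] dist 0.007
```

To row units: 0.0075 m is 0.0094, 0.0065 m is 0.0081.

```bash
python3 drive.py '0 0 0.0038 0 0 0 | 0 0 0.0063 0 0 0 | 0 0 0.0081 0 0 0 | 0 0 0.0081 0 0 0 | 0 0 0.0094 0 0 0 | 0 0 0.0094 0 0 0'
python3 drive.py '0 0 0 0 0 0 | 0 0 0 0 0 0 | 0 0 0 0 0 0 | 0 0 0 0 0 0 | 0 0 0 0 0 0' 0.06
python3 drive.py '0 0 -0.025 0 0 0 | 0 0 -0.0625 0 0 0 | 0 0 -0.1125 0 0 0 | 0 0 -0.1625 0 0 0 | 0 0 -0.2125 0 0 0 | 0 0 -0.225 0 0 0 | 0 0 -0.225 0 0 0'
python3 -c "
from h import *
rel(.521,-.239,.2,-136.7)"
```

```text
time_s: 11.12
tcp_pos: [0.4968, 0.3038, 0.0304]
eef_rot: [180.0, 0.1, -162.4]
contact_force: [-5.4, -2.2, 16.5]
gripper_width: 0.0157
gripper_force: 30.0
time_s: 11.53
tcp_pos: [0.4963, 0.3033, 0.028]
eef_rot: [-180.0, -0.0, -162.5]
contact_force: [-0.3, -1.1, -0.2]
gripper_width: 0.0434
gripper_force: 0.0
time_s: 12.12
tcp_pos: [0.4979, 0.3047, 0.2127]
eef_rot: [179.8, 0.4, -162.5]
contact_force: [0.0, 0.9, -0.7]
gripper_width: 0.0598
gripper_force: 0.0
t 12.12 tcp [0.4979 0.3047 0.2127] [ 179.8    0.4 -162.5] F [ 0.   0.9 -0.7] w 0.0598 gf 0.0
ROW [ 0.142  -0.5254  0.0099] [  0.1   0.4 -25.8] dist 0.544
```

To row units: -0.525 m is -0.6563, 0.142 m is 0.1775, -25.8 degrees is -0.1433.

```bash
python3 drive.py '0.1775 -0.6563 0 0 0 -0.1433 | 0.1775 -0.6563 0 0 0 -0.1433 | 0.1775 -0.6563 0 0 0 -0.1433 | 0.1775 -0.6563 0 0 0 -0.1433 | 0.1775 -0.6563 0 0 0 -0.1433 | 0.1775 -0.6563 0 0 0 -0.1433 | 0.1775 -0.6563 0 0 0 -0.1433 | 0.1775 -0.6563 0 0 0 -0.1433 | 0.1775 -0.6563 0 0 0 -0.1433 | 0.1775 -0.6563 0 0 0 -0.1433 | 0.1775 -0.6563 0 0 0 -0.1433 | 0.1775 -0.6563 0 0 0 -0.1433' 0.035
python3 drive.py '0 -0.05 0.0375 0 0 0 | 0 -0.05 0.0625 0 0 0 | 0 -0.05 0.075 0 0 0 | 0 -0.05 0.075 0 0 0'
python3 -c "
from h import *
rel(.521,-.239,.095,-136.7)
from m import mask,rect
c=cap('top');W=pts(c)
m=mask(c,(105,120,60),(125,255,255),(175,195,215,245));print(rect(c,m,.028),np.nanpercentile(W[m>0][:,2],[5,50,95]))
c=cap('scene');W=pts(c);m=mask(c,(105,120,60),(125,255,255),(220,245,265,280));print(rect(c,m,.028),np.nanpercentile(W[m>0][:,2],[5,50,95]))
cv2.imwrite('pics/g5.png',np.vstack([cv2.resize(c['frame'][145:285,220:370],None,fx=4,fy=4)])[:,:,::-1])"
```

```text
time_s: 13.12
tcp_pos: [0.5163, -0.1971, 0.2074]
eef_rot: [180.0, -0.0, -136.7]
contact_force: [1.3, 0.9, 0.5]
gripper_width: 0.0349
gripper_force: 0.0
time_s: 13.45
tcp_pos: [0.542, -0.2244, 0.144]
eef_rot: [179.7, -0.2, -136.8]
contact_force: [-0.3, 0.6, 0.4]
gripper_width: 0.0351
gripper_force: 0.0
t 13.45 tcp [ 0.542  -0.2244  0.144 ] [ 179.7   -0.2 -136.8] F [-0.3  0.6  0.4] w 0.0351 gf 0.0
ROW [0.0251 0.0034 0.0492] [ 0.3 -0.2 -0.1] dist 0.055
(291, array([0.4979, 0.3054, 0.0961, 0.032 ]), np.float32(17.9)) [0.02537912 0.03384244 0.06008254]
(275, array([0.4966, 0.3059, 0.0993, 0.0481]), np.float32(17.4)) [0.01977569 0.03285213 0.05431401]
```

View pics/g5.png

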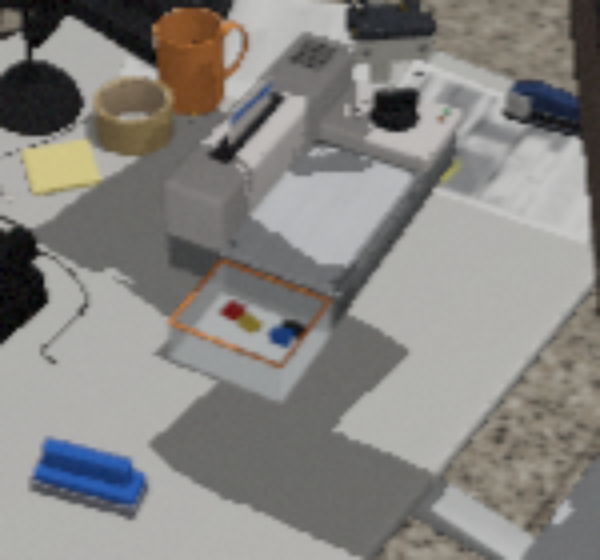

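The wiper stands sole down at (90,475), the chips are in the bin, and the selector at (395,110) is free, still at rest. I'll align over it, then go down.

To row units: 0.025 m is 0.0313, 0.003 m is 0.0038.

```bash
python3 drive.py '0.015 0.0038 0 0 0 0 | 0.0313 0.0038 0 0 0 0 | 0.0313 0.0038 0 0 0 0 | 0.0313 0.0038 0 0 0 0 | 0.0313 0.0038 0.0125 0 0 0'
python3 -c "
from h import *
rel(.521,-.239,.095,-136.7)"
```

```text
time_s: 13.97
tcp_pos: [0.5257, -0.2397, 0.1408]
eef_rot: [-179.7, 0.2, -136.7]
contact_force: [1.1, -0.5, 0.3]
gripper_width: 0.0349
gripper_force: 0.0
t 13.97 tcp [ 0.5257 -0.2397  0.1408] [-179.7    0.2 -136.7] F [ 1.1 -0.5  0.3] w 0.0349 gf 0.0
ROW [0.0031 0.0039 0.0458] [-0.3  0.2  0. ] dist 0.046
```

To row units: 0.043 m is 0.0538, 0.038 m is 0.0475.

```bash
python3 drive.py '0.0025 0.0038 0 0 0 0 | 0.0038 0.005 0.0125 0 0 0 | 0.0038 0.005 0.025 0 0 0 | 0.0038 0.005 0.0375 0 0 0 | 0.0038 0.005 0.0475 0 0 0 | 0.0038 0.005 0.0538 0 0 0 | 0.0038 0.005 0.0538 0 0 0 | 0.0038 0.005 0.0538 0 0 0'
python3 -c "
from h import *
rel(.521,-.239,.095,-136.7)"
```

```text
time_s: 14.63
tcp_pos: [0.5193, -0.2384, 0.0947]
eef_rot: [180.0, -0.0, -136.7]
contact_force: [-1.0, 0.1, 0.6]
gripper_width: 0.0347
gripper_force: 0.0
t 14.63 tcp [ 0.5193 -0.2384  0.0947] [ 180.    -0.  -136.7] F [-1.   0.1  0.6] w 0.0347 gf 0.0
ROW [-0.0009 -0.0016 -0.0003] [ 0. -0.  0.] dist 0.002
```

To row units: -0.0015 m is -0.0019, -0.001 m is -0.0013.

```bash
python3 drive.py '-0.0013 -0.0019 0 0 0 0 | -0.0013 -0.0019 0 0 0 0 | -0.0013 -0.0019 0 0 0 0 | -0.0013 -0.0019 0 0 0 0 | -0.0013 -0.0019 0 0 0 0 | -0.0013 -0.0019 0 0 0 0 | -0.0013 -0.0019 0 0 0 0 | -0.0013 -0.0019 0 0 0 0' 0 60
python3 -c "
from h import *
rel(.5206,-.2387,.095,-205.4)
print(r.get_state()['moment'])"
```

```text
time_s: 15.3
tcp_pos: [0.5232, -0.2406, 0.0958]
eef_rot: [-179.7, 0.1, -136.7]
contact_force: [6.9, -11.3, -6.8]
gripper_width: 0.0126
gripper_force: 60.0
t 15.3 tcp [ 0.5232 -0.2406  0.0958] [-1.797e+02  1.000e-01 -1.367e+02] F [  6.9 -11.3  -6.8] w 0.0126 gf 60.0
ROW [0.0006 0.0032 0.0008] [-0.2  0.2 68.7] dist 0.003
[-3.99159147 -2.19981183 -0.60246979]
```

To row units: -0.002 m is -0.0025, 35 degrees is 0.1944.

```bash
python3 drive.py '0 -0.0025 0 0 0 0 | 0 -0.0025 0 0 0 0.0333 | 0 -0.0025 0 0 0 0.0667 | 0 -0.0025 0 0 0 0.1 | 0 -0.0025 0 0 0 0.1333 | 0 -0.0025 0 0 0 0.1667 | 0 -0.0025 0 0 0 0.1944 | 0 -0.0025 0 0 0 0.1944'
python3 -c "
from h import *
rel(.5206,-.2387,.095,-205.4)
print(r.get_state()['moment'])"
```

```text
time_s: 15.97
tcp_pos: [0.5234, -0.2407, 0.0958]
eef_rot: [-179.9, 0.1, -171.9]
contact_force: [2.7, -3.7, -0.9]
gripper_width: 0.0131
gripper_force: 59.9
t 15.97 tcp [ 0.5234 -0.2407  0.0958] [-1.799e+02  1.000e-01 -1.719e+02] F [ 2.7 -3.7 -0.9] w 0.0131 gf 59.9
ROW [0.0025 0.0024 0.0008] [-0.   0.1 33.5] dist 0.004
[-1.20043928 -1.01785401  0.16759234]
```

To row units: 34 degrees is 0.1889.

```bash
python3 drive.py '0 0 0 0 0 0.0333 | 0 0 0 0 0 0.0667 | 0 0 0 0 0 0.1 | 0 0 0 0 0 0.1333 | 0 0 0 0 0 0.1667 | 0 0 0 0 0 0.1889 | 0 0 0 0 0 0.1889 | 0 0 0 0 0 0.1889 | 0 0 0 0 0 0.1889'
python3 -c "
from h import *
rel(.5206,-.2387,.095,-205.4)
print(r.get_state()['moment'])
for n in('top','scene'):
    c=cap(n);f=c['frame']
    f=f[185:235,345:400] if n=='top' else f[150:190,295:350]
    cv2.imwrite(f'pics/s_{n}.png',cv2.resize(f,(550,500) if n=='top' else (550,400),interpolation=cv2.INTER_CUBIC)[:,:,::-1])
W=pts(c);q=W[155:185,300:335].reshape(-1,3);q=q[(q[:,2]>.108)&(q[:,2]<.12)&(np.hypot(q[:,0]-.522,q[:,1]+.24)<.03)]
print(len(q),cv2.minAreaRect(q[:,:2].astype(np.float32)) if len(q)>4 else '')"
```

```text
time_s: 16.72
tcp_pos: [0.5235, -0.2408, 0.0958]
eef_rot: [180.0, 0.1, 154.6]
contact_force: [2.1, -4.4, -1.6]
gripper_width: 0.0126
gripper_force: 59.9
t 16.72 tcp [ 0.5235 -0.2408  0.0958] [1.800e+02 1.000e-01 1.546e+02] F [ 2.1 -4.4 -1.6] w 0.0126 gf 59.9
ROW [0.0035 0.0006 0.0008] [ 0.   0.1 -0. ] dist 0.004
[-1.51636777 -1.20496346  0.13246835]
35 ((0.5192480087280273, -0.23131893575191498), (0.045574020594358444, 0.03307786583900452), 22.375280380249023)
```

View pics/s_scene.png

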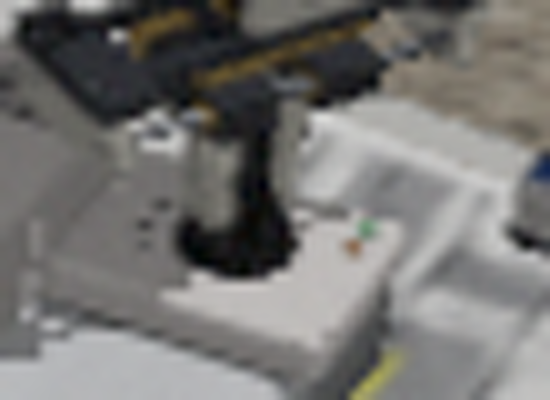

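The pads hold the bar squarely at (240,170) on its disc. The bar's rest angle from the shredder yaw (41.4°) puts the selector at about 1.17 rad, so I'll add 2° to centre it.

To row units: 2 degrees is 0.0111.

```bash
python3 drive.py '0 0 0 0 0 0.0056 | 0 0 0 0 0 0.0111 | 0 0 0 0 0 0.0111 | 0 0 0 0 0 0.0111 | 0 0 0 0 0 0.0111 | 0 0 0 0 0 0.0111 | 0 0 0 0 0 0.0111 | 0 0 0 0 0 0.0111'
python3 -c "
from h import *
rel(.5206,-.2387,.095,-207.4)
print(r.close_job())"
```

```text
time_s: 17.48
tcp_pos: [0.5235, -0.2408, 0.0958]
eef_rot: [180.0, 0.1, 152.6]
contact_force: [3.1, -3.8, -1.1]
gripper_width: 0.0129
gripper_force: 59.9
t 17.48 tcp [ 0.5235 -0.2408  0.0958] [1.800e+02 1.000e-01 1.526e+02] F [ 3.1 -3.8 -1.1] w 0.0129 gf 59.9
ROW [0.0035 0.0005 0.0008] [ 0.   0.1 -0. ] dist 0.004
the job is handed in; nothing more can be done
None
```

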